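Sweep the dressing arm over the polishing platen with a steady push

ROBOT

A 6-joint arm with a two-finger parallel gripper is mounted at the origin on the work surface. World frame = base frame: x ahead of the robot, y to its left, z up, the work surface at z = 0. Lengths are in mm, angles in rad, forces in N, time in s.
With the tool pointing down it reaches from about 400 to 925 mm from the base axis. Payload 12.5 kg.
Tool frame: the origin (TCP) lies midway between the tips of the shut fingers; the grasp point (between the pads) lies 19 mm behind it; z points along the fingers, y is the line along which they close (so a half turn about z gives the same grasp; the last joint's range is limited). The gripper opens to 95 mm and grips with 3 to 60 N. Pads are 20 mm wide; open, the fingers measure 119 mm over their backs; the gripper's body (75 mm by 180 mm) begins 59 mm behind the grasp point.
Start: joints at [-1.221, 0.491, 1.559, -0, 1.092, -0.106], TCP at [275.137, -561.201, 214.661] pointing down, gripper open.
Joint ranges: [-3.1, 3.1], [-0.84, 2.19], [0.05, 2.79], [-1.13, 4.28], [0.06, 2.93], [-2.69, 2.69]. Speed limits (rad/s): [2.22, 2.22, 2.79, 3.14, 3.14, 3.14].

INTERFACE

Orientations are given as [roll, pitch, yaw] about the fixed x, y, z axes, in that order (R = Rz(yaw) Ry(pitch) Rx(roll)).
In Python, from cell import env gives the robot as it stands.
- The arm moves only by the tool carry_out, never from a script. Its argument "series" is a list of rows, each a list of 4 numbers: the shift along the world's x, y, z normalised to -1 to 1, where 1 is 5 cm, then the turn about the world's z normalised to -1 to 1, where 1 is 6 degrees. In form: [[x, y, z, turn], ...]. A call has exactly 5 rows; each row shifts and turns the commanded pose from where the row before left it; what a row does not reach is not made up. A row lasts 1/10 s, in which the tool goes at most 50 mm and 8.59 degrees, less where a joint would pass 70% of its speed; a pose out of reach is approached as far as the arm can. A call with a number of a shift or a turn outside -1 to 1 is refused whole. A call with a gripper value outside its range is refused whole. "fingers" is the closure, from -1 (fully open) to 1 (shut), set as the call begins (left out, the last holds). The fingers move at their own pace and stop on an object; the grip force is fixed at half the most. Time passes only in rows, so rows that do not move let the fingers close, or fill a call up. It gives the time, the measured TCP pose, the force, the opening and the grip force at its end, in the units of the state.
- env.state(): the state, without advancing time (a new reading comes with each control period).
- env.read_camera(name): name is "side" or "top"; returns the picture (400x640x3 uint8, red, green, blue); there is no depth.
- env.calibration(name): a dict with "K" (3x3 intrinsics, pixels), "pose" (4x4, takes a point from camera to world coordinates). Camera axes: x right, y down, z forward; pixel columns grow to the right and rows downward; lengths in mm; the calibration is good to about 2 mm. A picture is of the moment at which its call begins. calibration takes no time and is no camera call.
- env.job_done(): hands the job in; it is judged then, once.
Trained networks look in the newest picture that a camera, given by its name, has taken for a name from the list of things; names that differ only in an ending like _2 or _b are one class to them, and where a whole thing is asked for, a point or a joint stands for the part that bears it (a point fixed in the world has none). Each returns a list of dicts, best first, with "conf" (0 to 1); they miss things now and then, are a little off and sometimes report something else, mostly with a low value. They report only what shows in the picture. A call takes as long as a camera call.
- env.look_for(camera, label): "position" ([row, column] as shares, 0 to 1, of the picture: columns of its width, rows of its height, amid what is visible of it).
The state is a dict: "t": time; "joints": joint angles; "qvel": joint speeds; "tau": joint torques, N m; "eef_pos": TCP position; "tcp_rot": TCP orientation; "ft_force": force on the tool from outside, world axes, zero at the start; "moment": the same for the moment, N m; "opening": opening from 0.0 (shut) to 1.0 (fully open); "grip_force": force on a finger pad.
Only numpy, scipy, OpenCV 4.12 (cv2) and the standard library are available. Lean on these libraries where they do the work, as an engineer would, in place of code of your own. Each camera call takes 0.05 s, during which the arm holds its last target. There are 200 camera calls.

TASK

Dress the platen in one unbroken sweep: with shut fingertips push the orange sprung pad so that the dressing arm swings away from its parking position until its red pointer stands at the green mark. From the moment the pointer leaves the yellow start zone the push must stay between 3.5 and 7 N all the way, also when the arm slows down, so push it smoothly, never let off and never swing the arm on to its far stop; finish while holding the arm still at the mark with that push, and leave the bottles and the jar alone.

Things in the scene. Friction and masses are not known exactly. Their poses are not given: they have to be found in the camera images.
- polisher: Bench polisher, fixed: white and blue box 400 (its x) x 460 (its y) x 120 mm high, brown platen on top. Origin: centre of its underside; z up; its front (-x side) faces the robot within 0.3 rad of yaw. The top deck is at z = 120 mm; nothing on it except the column, the arm and its pad is higher than 135 mm.
- column (a point): Point on the vertical axis of the dressing arm (steel column, 52 mm across, top 214 mm above the table), at deck height, 100 mm behind the polisher's centre along its +x. The arm turns about this axis.
- dress_arm (a joint): Swing angle a of the blue dressing arm, rad: 0 = parked on its stop, grows as the pad is pushed, turning CLOCKWISE seen from above; far stop 1.35. Column to pointer is the polisher's -x axis turned by (0.55 - a) about z (counter-clockwise positive), so it starts on the -y side and sweeps to +y. The yellow start zone is the first 0.2 rad.
- steel_weight (a point): Top centre of the arm's steel weight, 165 mm from the column, 204 mm above the table, the arm's highest part. Dynamics about the column: inertia 0.14 kg m2 (hidden, +-30 %), dashpot 1.45 N m s/rad, return spring 1.144 N m/rad, zero at a = 0. The push acts 220 mm from it: holding still at angle a takes 5.2 N x a (rubbing adds up to 8 %), so creeping along at first pushes too lightly.
- push_pad (a joint): How far the sprung pad is pushed in towards the arm, m: 0 = free, stroke 0.05. Spring 200 N/m without preload, so the push is 200 N/m x this value: 3.5 N = 0.0175, 7 N = 0.035. Its own damping is 5 N s/m.
- pad_face (a point): Front of the orange pad: middle of the upright half-round rib (radius 10 mm, 32 high, slippery: friction 0.1) down the middle of its plate (60 mm along the arm); use the fingertips. 176 mm above the table, 220 mm from the column along the arm and, when free, 85 mm beside the arm's centre line. Axes: +y = pushing direction (level, square to the arm), -x = along the arm to the pointer, z up.
- pointer (a point): Tip line of the red pointer at the end of the arm, 266 mm from the column axis, 145 mm above the table.
- mark_line (a point): The green mark on the quadrant scale (a radial bar 50 x 10 mm), at 266 mm from the column axis, 138 mm above the table, under the pointer's path; 0.95 to 1.1 rad from the parked pointer. The pointer passes above it. At the mark means within about 20 mm, seen from above.
- suspension: Blue bottle, 68 mm across, 190 mm tall, standing loose left of the polisher; origin at the centre of its underside. Leave alone.
- lubricant: Green bottle, 60 mm across, 160 mm tall, standing loose left of the polisher; origin at the centre of its underside. Leave alone.
- paste: White jar with red cap, 54 mm across, 55 mm tall, standing loose on the right near the robot; origin at the centre of its underside. Leave alone.

How it is judged (in metres and radians):
On the way, in this order (a step that is already met when the one before it is completed fails the run):
1. the arm is on its way through the first half of the sweep with the push inside 3.5 to 7 N (value of joint dress_arm between 0.27 and 0.65 rad and value of joint push_pad between 0.0175 and 0.035 m), for 0.3 s.
2. the pointer is held still at the green mark, the fingers pushing with 3.5 to 7 N (horizontal distance between pointer and mark_line below 0.022 m and value of joint push_pad between 0.0175 and 0.035 m and velocity of joint dress_arm between -0.06 and 0.06 rad/s and contact force between the fingers and push_pad above 2 N), for 2 s.
At the end, for the whole second after the job is handed in: The fingers hold the arm still (under 0.06 rad/s) with its pointer within 22 mm of the green mark, the pad pushed in 17.5 to 35 mm (3.5 to 7 N) (all of step 2); the arm keeps its last pose, push and grip.
It fails at once if the push falls below 3.5 N after the arm has left the start zone (beyond 0.27 rad) (value of joint dress_arm above 0.27 rad and value of joint push_pad below 0.0175 m).
It fails at once if the push exceeds 7 N (value of joint push_pad above 0.035 m).
It fails at once if the arm is swung on to its far stop (value of joint dress_arm above 1.3 rad).
It fails at once if a bottle or the jar is moved or tipped (distance of any of suspension, lubricant, paste from where it was at the start of the episode above 0.03 m or angle between any of suspension, lubricant, paste's own z axis and vertical above 0.3 rad).
It also fails if it takes over 38 s, if anything falls off the work surface, if the arm or the gripper's body presses on something with over 40 N, if the wrist force passes 120 N, or if a joint passes its speed limit or range.

## Working session

There is one attempt and no reset: what is moved stays moved. The work goes in short steps, Python scripts to look and compute and a tool call to move; the robot and the scene stay as the last step left them, time stands still between calls to the robot, and variables do not carry over. Pictures are saved under pics/ and viewed, at most 10 in all, crops included, and the job is handed in when it is done.

Besides the shell and the picture viewer there is one more tool, called as a command line: name --pt "numbers of a row" for each row, then --argument value for the rest. carry_out: Moves the arm, as the interface text tells. Its arguments: {"type":"object","properties":{"series":{"type":"array","items":{"type":"array","items":{"type":"number","minimum":-1,"maximum":1}}},"fingers":{"type":"number"}},"required":["series"]}

```bash
mkdir -p pics; cat > h.py <<'E'
from cell import env
import numpy as np, cv2
def ray(cam,px):
    c=env.calibration(cam);K=np.array(c["K"]);P=np.array(c["pose"])
    d=P[:3,:3]@np.linalg.inv(K)@np.array([px[0],px[1],1.]);return P[:3,3],d
def atz(cam,px,z):
    o,d=ray(cam,px);return o+d*(z-o[2])/d[2]
def proj(cam,p):
    c=env.calibration(cam);K=np.array(c["K"]);P=np.array(c["pose"])
    q=K@(P[:3,:3].T@(np.array(p)-P[:3,3]));return q[:2]/q[2]
def tri(c1,p1,c2,p2):
    o1,d1=ray(c1,p1);o2,d2=ray(c2,p2)
    s=np.linalg.lstsq(np.c_[d1,-d2],o2-o1,rcond=None)[0]
    a=o1+s[0]*d1;b=o2+s[1]*d2;return (a+b)/2,np.linalg.norm(a-b)
E
python3 - <<'E'
from h import *
Z=dict(column=214,steel_weight=204,pad_face=176,pointer=145,mark_line=138,suspension=95,lubricant=80,paste=28)
best={}
for c in("top","side"):
    im=env.read_camera(c);cv2.imwrite(f"pics/{c}0.png",im[:,:,::-1])
    for n in list(Z)+["polisher"]:
        r=env.look_for(c,n)[:2]
        print(c,n,[(np.round([q["position"][1]*640,q["position"][0]*400]).tolist(),round(q["conf"],2),atz(c,(q["position"][1]*640,q["position"][0]*400),Z.get(n,120)).round().tolist()) for q in r])
        if r: best[c,n]=(r[0]["position"][1]*640,r[0]["position"][0]*400)
for n in Z:
    if ("top",n) in best and ("side",n) in best: print(n,tri("top",best["top",n],"side",best["side",n]))
print(env.state())
E
```

```text
top column [([356.0, 187.0], 0.77, [591.0, -72.0, 214.0]), ([384.0, 186.0], 0.27, [595.0, -165.0, 214.0])]
top steel_weight [([385.0, 189.0], 0.97, [587.0, -169.0, 204.0])]
top pad_face [([411.0, 189.0], 0.66, [593.0, -262.0, 176.0])]
top pointer [([385.0, 189.0], 0.68, [597.0, -177.0, 145.0])]
top mark_line [([321.0, 237.0], 0.51, [433.0, 40.0, 138.0])]
top suspension [([171.0, 208.0], 0.94, [534.0, 566.0, 95.0]), ([385.0, 187.0], 0.37, [616.0, -186.0, 95.0])]
top lubricant [([199.0, 243.0], 0.55, [411.0, 465.0, 80.0])]
top paste [([460.0, 260.0], 0.65, [362.0, -461.0, 28.0])]
top polisher [([354.0, 186.0], 0.86, [613.0, -73.0, 120.0])]
side column [([329.0, 193.0], 0.82, [546.0, 94.0, 214.0]), ([344.0, 152.0], 0.53, [571.0, -111.0, 214.0])]
side steel_weight [([343.0, 152.0], 0.86, [579.0, -121.0, 204.0]), ([354.0, 132.0], 0.73, [585.0, -244.0, 204.0])]
side pad_face []
side pointer [([344.0, 148.0], 0.74, [611.0, -214.0, 145.0])]
side mark_line []
side suspension [([267.0, 342.0], 0.83, [529.0, 565.0, 95.0])]
side lubricant [([328.0, 336.0], 0.78, [391.0, 482.0, 80.0])]
side paste
[... 641 characters left out ...]
np.float64(3.6107375792741556))
{'t': 1.0, 'joints': array([-1.22061115e+00,  4.90916242e-01,  1.55889578e+00,  1.45757599e-05,
        1.09169947e+00, -1.05603258e-01]), 'qvel': array([-0.0001646 , -0.00039454, -0.00075862,  0.00043441, -0.00016571,
        0.00202851]), 'tau': array([-1.84452249e-03, -6.12490082e+01, -2.58424795e+01,  6.93430100e-02,
        4.46465006e-02,  8.08033661e-06]), 'eef_pos': array([ 275.13526055, -561.20495509,  214.65230389]), 'tcp_rot': array([ 3.14151058e+00, -4.30829779e-06,  4.55781714e-01]), 'ft_force': array([ 0.84078781, -0.21202934, -1.04323342]), 'moment': array([-0.0490795 ,  0.01319169, -0.04207244]), 'grip_force': 0.0, 'opening': 1.002663476184156}
```

```bash
python3 - <<'E'
import cv2
a=cv2.imread("pics/top0.png")[130:290,250:450];cv2.imwrite("pics/t1.png",cv2.resize(a,(750,600),interpolation=cv2.INTER_CUBIC))
a=cv2.imread("pics/side0.png")[90:290,220:486];cv2.imwrite("pics/s1.png",cv2.resize(a,(798,600),interpolation=cv2.INTER_CUBIC))
E
```

```text
(no output)
```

View pics/t1.png

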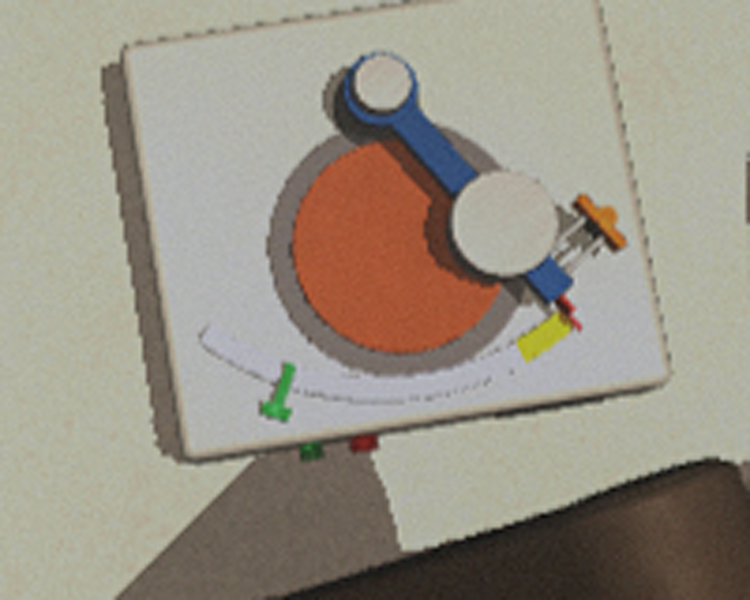

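View pics/s1.png

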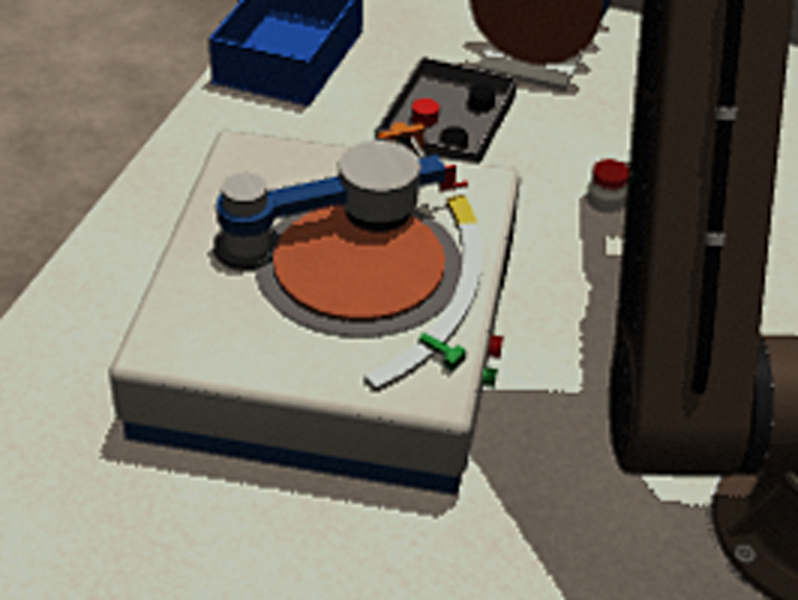

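```bash
cat > fit.py <<'E'
from h import *
from scipy.optimize import least_squares
T=lambda x,y:("top",(250+x/3.75,130+y/3.75)); S=lambda x,y:("side",(220+x/3,90+y/3))
def pts(p):
    cx,cy,w,m=p; c=np.array([cx,cy]); 
    d=lambda a:np.array([np.cos(np.pi+w+.55-a),np.sin(np.pi+w+.55-a)])
    R=lambda x,y:c+np.array([np.cos(w)*(x-100)-np.sin(w)*y,np.sin(w)*(x-100)+np.cos(w)*y])
    u=d(0);n=np.array([u[1],-u[0]]) # clockwise
    L=lambda q,z:np.r_[q,z]
    return dict(col=L(c,214),wt=L(c+165*u,204),ptr=L(c+266*u,145),mark=L(c+266*d(m),138),pad=L(c+220*u-85*n,176),
      c1=L(R(-200,-230),120),c2=L(R(-200,230),120),c3=L(R(200,230),120)),u,n
obs=[("col",T(383,82)),("wt",T(504,222)),("ptr",T(571,312)),("mark",T(282,385)),("pad",T(608,214)),("c1",T(668,380)),("c2",T(188,457)),("c3",T(125,45)),
 ("col",S(246,188)),("wt",S(380,163)),("ptr",S(452,178)),("mark",S(438,346)),("c1",S(518,170)),("c2",S(464,432)),("c3",S(113,370))]
if __name__=="__main__":
    f=lambda p:np.concatenate([proj(c,pts(p)[0][n])-px for n,(c,px) in obs])
    r=least_squares(f,[690,-80,0.1,1.0],loss="soft_l1");print(r.x,r.cost)
    for (n,(c,_)),e in zip(obs,f(r.x).reshape(-1,2)):print(n,c,e.round(1))
    P,u,n=pts(r.x)
    for k in P:print(k,P[k].round())
    print(u,n,"push heading",np.arctan2(n[1],n[0]),env.state()["t"])
    for k in("col","wt"):
        o=[px for q,(c,px) in [(q,v) for q,v in obs if q==k]];print(k,tri("top",o[0],"side",o[1]))
E
python3 fit.py
```

```text
[ 7.10084433e+02 -5.90847029e+01  1.73941087e-01  1.04156444e+00] 22.920509682589127
col top [-0.5  0.2]
wt top [-0.1  0.2]
ptr top [-0.5  1.4]
mark top [ 0.5 -3.1]
pad top [ 0.6 -0.2]
c1 top [2.3 0.7]
c2 top [-1.5  2.1]
c3 top [-2.7 -0.1]
col side [-1.  -1.1]
wt side [-0.6 -0.3]
ptr side [0.8 2. ]
mark side [-4.1 -2.5]
c1 side [ 0.9 -2.2]
c2 side [ 2.4 -1. ]
c3 side [-3.1  0.4]
col [710. -59. 214.]
wt [ 586. -168.  204.]
ptr [ 511. -235.  145.]
mark [457.  24. 138.]
pad [ 602. -268.  176.]
c1 [ 454. -338.  120.]
c2 [375. 116. 120.]
c3 [769. 185. 120.]
[-0.7492012  -0.66234248] [-0.66234248  0.7492012 ] push heading 2.294737414278093 1.0
col (array([710.23796763, -61.80903178, 207.92029738]), np.float64(4.433418434087947))
wt (array([ 585.97348172, -169.01947292,  202.97026683]), np.float64(2.9731963406939346))
```

```bash
python3 - <<'E'
from h import *
cx,cy,w=710.1,-59.1,.174
for c,roi in(("top",(300,215,340,250)),("side",(350,195,385,215))):
    im=cv2.imread(f"pics/{c}0.png").astype(int);x0,y0,x1,y1=roi;s=im[y0:y1,x0:x1]
    g=(s[...,1]>s[...,2]+50)&(s[...,1]>s[...,0]+40)
    yy,xx=np.nonzero(g)
    for n,i in(("all",np.arange(len(xx))),):
        P=np.array([atz(c,(x+x0,y+y0),138)[:2] for x,y in zip(xx,yy)])
        v=P-[cx,cy];r=np.hypot(*v.T);a=np.pi+w+.55-np.mod(np.arctan2(v[:,1],v[:,0]),2*np.pi)
        print(c,len(xx),P.mean(0).round(),"r",r.min(),r.max(),r.mean())
        for lo in range(int(r.min()),int(r.max()),8):
            k=(r>=lo)&(r<lo+8);print(lo,k.sum(),a[k].mean().round(3) if k.any() else "")
E
```

```text
top 55 [436.  27.] r 256.1188310394303 325.0066665344712 287.3483791610346
256 7 1.035
264 6 1.034
272 6 1.033
280 5 1.034
288 9 1.032
296 18 1.033
304 2 1.036
312 0 
320 2 0.919
side 52 [431.  31.] r 258.6350848924736 345.77999617611187 293.33099739831465
258 5 1.038
266 5 1.036
274 5 1.034
282 6 1.03
290 8 1.03
298 14 1.037
306 5 1.045
314 0 
322 0 
330 0 
338 4 1.037
```

carry_out --pt "0.9 0 0.3 1" --pt "0.9 0 0.3 1" --pt "0.9 0 0.2 1" --pt "0.9 0 0 1" --pt "0.9 0.2 0 1" --fingers 1

```text
t: 1.5
eef_pos: [501.8, -551.6, 254.8]
tcp_rot: [3.141, 0.0, 0.983]
ft_force: [-0.8, -0.5, -0.3]
opening: 0.634
grip_force: 0.0
```

carry_out --pt "0.3 0.2 0 1" --pt "0.3 0.2 0 1" --pt "0.3 0.2 0 1" --pt "0.3 0.4 0 1" --pt "0.3 0.4 0 1"

```text
t: 2.0
eef_pos: [575.6, -480.6, 254.3]
tcp_rot: [-3.141, -0.0, 1.507]
ft_force: [-0.5, -0.1, -0.9]
opening: 0.213
grip_force: 0.0
```

carry_out --pt "0.3 0.4 0 1" --pt "0.3 0.5 0 1" --pt "0.3 0.5 0 1" --pt "0.3 0.5 -0.2 1" --pt "0.2 0.5 -0.3 1"

```text
t: 2.5
eef_pos: [646.2, -360.2, 230.1]
tcp_rot: [3.141, 0.002, 2.031]
ft_force: [0.4, -0.5, -0.3]
opening: 0.006
grip_force: 0.0
```

carry_out --pt "0 0.3 -0.3 0.8" --pt "0 0.3 -0.3 0.8" --pt "0 0.2 -0.3 0.7" --pt "0 0 -0.3 0.2" --pt "0 0 0 0"

```text
t: 3.0
eef_pos: [644.5, -321.0, 167.4]
tcp_rot: [-3.141, -0.003, 2.288]
ft_force: [-0.3, 0.1, -0.5]
opening: 0.007
grip_force: 0.0
```

```bash
python3 - <<'E'
from h import *
print({k:v for k,v in env.state().items() if k in("t","eef_pos","tcp_rot","joints","ft_force")})
for c,x,y in(("top",300,110),("side",290,80)):
    im=env.read_camera(c);cv2.imwrite(f"pics/{c}2.png",im[:,:,::-1])
    a=im[y:y+130,x:x+165,::-1];cv2.imwrite(f"pics/{c}2c.png",cv2.resize(a,(760,600),interpolation=cv2.INTER_CUBIC))
    s=env.state();print(c,"tcp px",proj(c,s["eef_pos"]))
E
```

```text
{'t': 3.0, 'joints': array([-5.53761250e-01,  6.72906820e-01,  1.34417312e+00, -5.12332425e-05,
        1.12767817e+00, -1.27060110e+00]), 'eef_pos': array([ 644.506229  , -321.02898346,  167.44784254]), 'tcp_rot': array([-3.14061246e+00, -3.01022519e-03,  2.28765674e+00]), 'ft_force': array([-0.25993267,  0.14957685, -0.54796135])}
top tcp px [427.65019183 174.86640592]
side tcp px [345.49140931 124.81276956]
```

View pics/top2c.png

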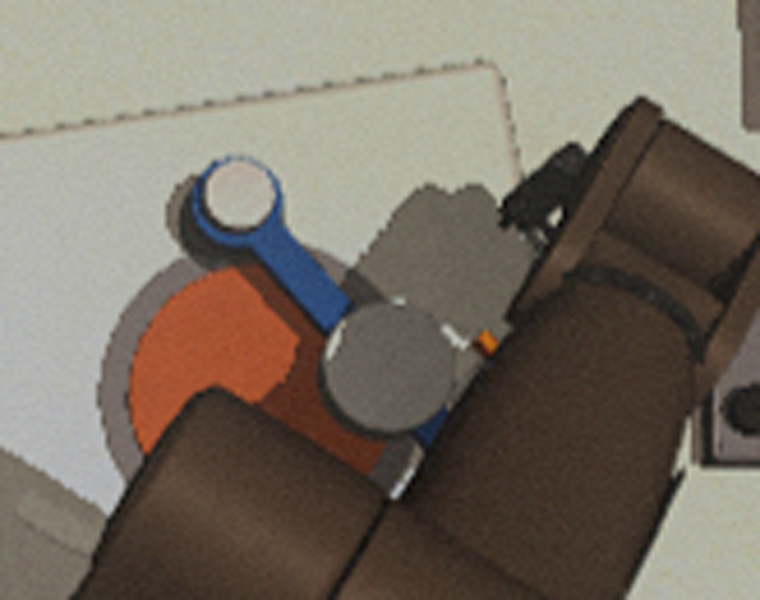

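View pics/side2c.png

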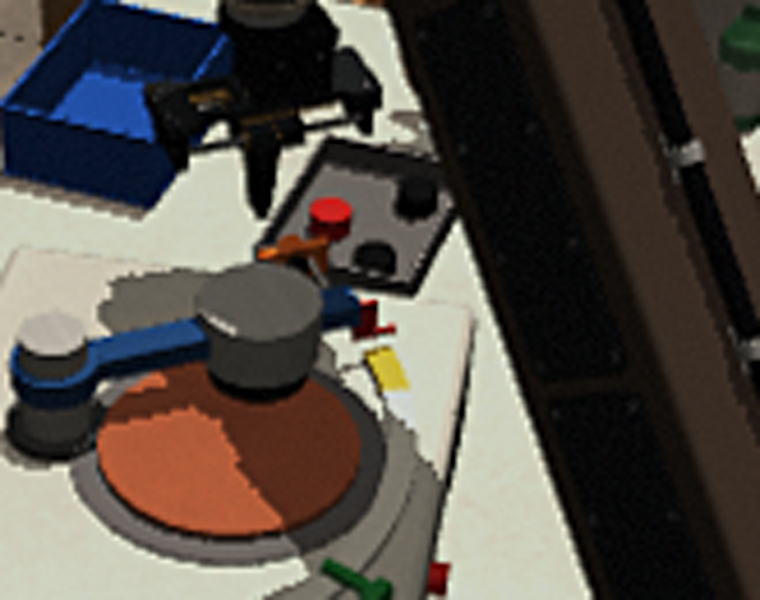

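```bash
cat > plan.py <<'E'
from h import *
from scipy.integrate import solve_ivp
C=np.array([710.1,-59.1]);W=.174;M=1.034
def fr(a):
    h=np.pi+W+.55-a;u=np.array([np.cos(h),np.sin(h)]);return u,np.array([u[1],-u[0]])
def tip(a,s,off=0): u,n=fr(a);return C+220*u+(s*1e3-95+off)*n
S0=.0275
sref=lambda t:-.008*(1-min(t/.3,1))**2 if t<.3 else S0*(.5-.5*np.cos(np.pi*min((t-.3)/.8,1)))
def sim(sf,J,rub,T):
    def f(t,x):
        a,v=x;F=200*max(sf(t,a),0);q=.22*F-1.45*v-1.144*a*(1+rub*np.tanh(v/.01))
        return [v,q/J if (a>0 or q>0) else 0]
    return solve_ivp(f,(0,T),[0,0],max_step=.01,dense_output=True)
if __name__=="__main__":
    st=env.state();p0=st["eef_pos"][:2];print(st["t"],st["eef_pos"],st["tcp_rot"])
    r=sim(lambda t,a:sref(t),.14,.04,8);N=60;ts=np.arange(N+1)*.1
    aa=np.minimum(r.sol(ts)[0],M)
    P=np.array([tip(a,sref(t)) for a,t in zip(aa,ts)])
    rows=[];acc=P[0].copy();ya=0
    for i in range(N):
        d=np.round((P[i+1]-acc)/50,2);acc=acc+d*50
        k=round((np.degrees(aa[i+1])-ya)/6,2);ya+=k*6;rows.append([float(d[0]),float(d[1]),0,-k])
    print("approach",P[0]-p0)
    for i in range(0,N,5):print(i,rows[i:i+5],"a",aa[i+5].round(3),"s",round(sref(ts[i+5]),4),P[i+5].round(1))
    for J in(.1,.14,.18):
      for rub in(0,.08):
        for off in(-5,5):
          for lag in(.02,.1):
            def sf(t,a):
                t=max(t-lag,0);q=np.array([np.interp(t,ts,P[:,0]),np.interp(t,ts,P[:,1])])
                u,n=fr(a);return ((q-C)@n+95+off)/1e3
            g=sim(sf,J,rub,8);tt=np.arange(0,8,.01);A=g.sol(tt)[0];s=np.array([sf(t,a) for t,a in zip(tt,A)])
            k=A>.27;print(J,rub,off,lag,"s",s[k].min().round(4),s.max().round(4),"aend",A[-1].round(3),s[-1].round(4))
E
python3 plan.py
```

```text
3.1 [ 645.18606803 -321.92444012  169.68469799] [3.14157924e+00 1.02550800e-05 2.28627244e+00]
approach [-31.67592728  39.93568067]
0 [[-0.06, 0.07, 0, np.float64(-0.0)], [-0.03, 0.04, 0, np.float64(-0.0)], [-0.02, 0.01, 0, np.float64(0.0)], [-0.01, 0.02, 0, np.float64(-0.0)], [-0.05, 0.05, 0, np.float64(-0.03)]] a 0.003 s 0.004 [ 604.9 -272.7]
5 [[-0.1, 0.08, 0, np.float64(-0.09)], [-0.15, 0.13, 0, np.float64(-0.19)], [-0.2, 0.16, 0, np.float64(-0.32)], [-0.23, 0.2, 0, np.float64(-0.44)], [-0.23, 0.21, 0, np.float64(-0.54)]] a 0.168 s 0.0265 [ 559.4 -233.4]
10 [[-0.22, 0.22, 0, np.float64(-0.59)], [-0.21, 0.21, 0, np.float64(-0.61)], [-0.17, 0.21, 0, np.float64(-0.58)], [-0.16, 0.21, 0, np.float64(-0.53)], [-0.13, 0.2, 0, np.float64(-0.5)]] a 0.463 s 0.0275 [ 515.  -181.1]
15 [[-0.11, 0.19, 0, np.float64(-0.45)], [-0.1, 0.17, 0, np.float64(-0.42)], [-0.08, 0.17, 0, np.float64(-0.38)], [-0.06, 0.15, 0, np.float64(-0.35)], [-0.06, 0.14, 0, np.float64(-0.31)]] a 0.663 s 0.0275 [ 494.6 -139.8]
20 [[-0.05, 0.13, 0, np.float64(-0.29)], [-0.03, 0.13, 0, np.float64(-0.27)], [-0.04, 0.11, 0,
[... 2093 characters left out ...]
 0.0258
0.14 0 5 0.02 s 0.0268 0.0279 aend 1.035 0.0269
0.14 0 5 0.1 s 0.0268 0.0279 aend 1.035 0.0269
0.14 0.08 -5 0.02 s 0.0261 0.0278 aend 0.993 0.0261
0.14 0.08 -5 0.1 s 0.0261 0.0278 aend 0.993 0.0261
0.14 0.08 5 0.02 s 0.0271 0.029 aend 1.034 0.0271
0.14 0.08 5 0.1 s 0.0272 0.029 aend 1.034 0.0272
0.18 0 -5 0.02 s 0.0258 0.0279 aend 0.994 0.0258
0.18 0 -5 0.1 s 0.0258 0.0279 aend 0.994 0.0258
0.18 0 5 0.02 s 0.0268 0.0288 aend 1.035 0.0269
0.18 0 5 0.1 s 0.0268 0.0288 aend 1.035 0.0269
0.18 0.08 -5 0.02 s 0.0261 0.0281 aend 0.993 0.0261
0.18 0.08 -5 0.1 s 0.0261 0.0281 aend 0.993 0.0261
0.18 0.08 5 0.02 s 0.0271 0.0291 aend 1.034 0.0271
0.18 0.08 5 0.1 s 0.0272 0.0291 aend 1.034 0.0272
```

carry_out --pt "-0.1 0.13 -0.05 0.05" --pt "-0.15 0.19 -0.05 0" --pt "-0.18 0.23 0 0" --pt "-0.14 0.17 0 0" --pt "-0.06 0.08 0 0"

```text
t: 3.6
eef_pos: [613.1, -280.7, 165.4]
tcp_rot: [3.141, 0.001, 2.293]
ft_force: [0.4, -0.0, -0.9]
opening: 0.004
grip_force: 0.0
```

```bash
python3 - <<'E'
from h import *
for i in range(4):
    for c in ["top"]: env.read_camera(c)
    s=env.state();print(s["t"],s["eef_pos"],s["tcp_rot"],s["ft_force"])
E
```

```text
3.65 [ 613.11142558 -280.46640742  165.36184552] [3.14129755e+00 5.51924948e-04 2.29361770e+00] [ 0.94111545 -0.61949234 -1.0085869 ]
3.7 [ 613.53782091 -280.97107632  165.2978357 ] [3.14126572e+00 7.74396126e-04 2.29361498e+00] [-0.17034227  0.48891379 -0.40883077]
3.75 [ 613.81974254 -281.30447715  165.14671305] [3.14126424e+00 8.42362318e-04 2.29362183e+00] [ 0.35560915 -1.03389447  0.43558641]
3.8 [ 613.91032269 -281.51103133  164.97309366] [3.14129994e+00 7.43018424e-04 2.29346932e+00] [ 0.92761178 -0.15411631  0.35727245]
```

carry_out --pt "-0.06 0.07 0 0" --pt "-0.03 0.04 0 0" --pt "-0.02 0.01 0 0" --pt "-0.01 0.02 0 0" --pt "-0.05 0.05 0 -0.03"

```text
t: 4.3
eef_pos: [605.2, -271.8, 164.6]
tcp_rot: [3.141, 0.0, 2.29]
ft_force: [0.4, -1.2, 0.2]
opening: 0.0
grip_force: 0.5
```

carry_out --pt "-0.1 0.08 0 -0.09" --pt "-0.15 0.13 0 -0.19" --pt "-0.2 0.16 0 -0.32" --pt "-0.23 0.2 0 -0.44" --pt "-0.23 0.21 0 -0.54"

```text
t: 4.8
eef_pos: [559.2, -232.5, 164.9]
tcp_rot: [3.141, 0.002, 2.122]
ft_force: [4.4, -4.4, -0.8]
opening: 0.007
grip_force: 2.5
```

carry_out --pt "-0.21 0.21 0 -0.59" --pt "-0.21 0.21 0 -0.61" --pt "-0.17 0.21 0 -0.58" --pt "-0.16 0.21 0 -0.53" --pt "-0.13 0.2 0 -0.5"

```text
t: 5.3
eef_pos: [515.1, -180.6, 165.1]
tcp_rot: [3.14, 0.002, 1.828]
ft_force: [3.8, -4.0, 0.1]
opening: 0.007
grip_force: 2.7
```

carry_out --pt "-0.11 0.19 0 -0.45" --pt "-0.1 0.17 0 -0.42" --pt "-0.08 0.17 0 -0.38" --pt "-0.06 0.15 0 -0.35" --pt "-0.06 0.14 0 -0.31"

```text
t: 5.8
eef_pos: [494.9, -139.6, 165.1]
tcp_rot: [3.14, 0.001, 1.628]
ft_force: [2.7, -5.0, 0.4]
opening: 0.004
grip_force: 2.7
```

carry_out --pt "-0.05 0.13 0 -0.29" --pt "-0.03 0.13 0 -0.27" --pt "-0.04 0.11 0 -0.24" --pt "-0.03 0.1 0 -0.22" --pt "-0.02 0.1 0 -0.21"

```text
t: 6.3
eef_pos: [486.3, -111.2, 165.1]
tcp_rot: [3.14, 0.001, 1.5]
ft_force: [2.2, -4.6, 0.7]
opening: 0.006
grip_force: 2.6
```

```bash
python3 - <<'E'
from h import *
im=env.read_camera("side");s=env.state()
p=proj("side",s["eef_pos"]);x,y=int(p[0])-60,int(p[1])-50;print(p,x,y,s["moment"],s["ft_force"])
cv2.imwrite("pics/s3.png",cv2.resize(im[y:y+90,x:x+120,::-1],(800,600),interpolation=cv2.INTER_CUBIC))
E
```

```text
[367.30029815 169.46258943] 307 119 [-0.74826745  0.04476417 -0.0311768 ] [-0.65602301 -3.93256325  1.08071655]
```

View pics/s3.png

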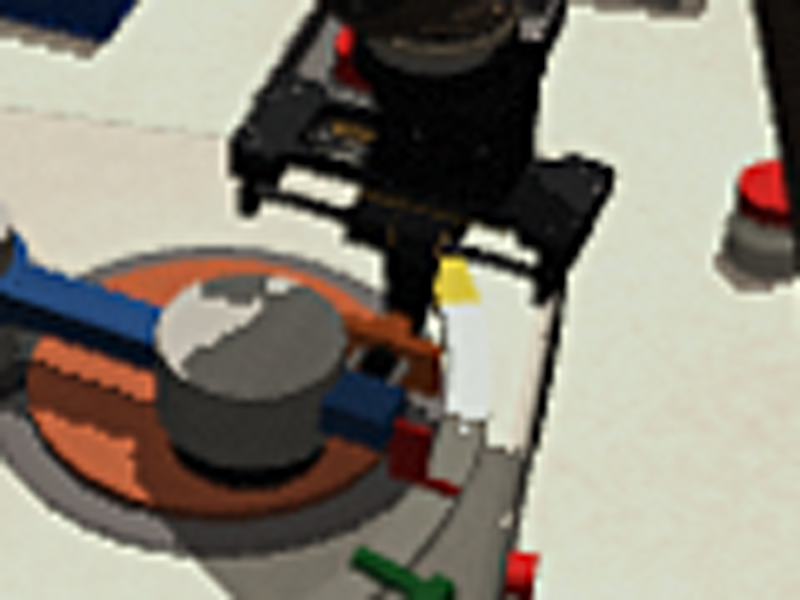

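carry_out --pt "-0.02 0.09 0 -0.18" --pt "-0.01 0.09 0 -0.17" --pt "-0.02 0.08 0 -0.16" --pt "-0.01 0.07 0 -0.15" --pt "-0.01 0.07 0 -0.14"

```text
t: 6.85
eef_pos: [483.0, -91.4, 165.0]
tcp_rot: [3.14, 0.001, 1.417]
ft_force: [1.1, -5.5, 0.7]
opening: 0.003
grip_force: 2.7
```

carry_out --pt "-0.01 0.06 0 -0.13" --pt "0 0.06 0 -0.12" --pt "-0.01 0.06 0 -0.11" --pt "-0.01 0.05 0 -0.1" --pt "0 0.05 0 -0.1"

```text
t: 7.35
eef_pos: [481.3, -77.4, 164.9]
tcp_rot: [3.141, 0.001, 1.359]
ft_force: [0.7, -5.8, 0.6]
opening: 0.003
grip_force: 2.6
```

```bash
python3 - <<'E'
from plan import *
s=env.state();print(s["t"],s["eef_pos"],s["tcp_rot"],s["ft_force"]);print("target",tip(M,.0278))
E
```

```text
7.35 [481.27187953 -77.42470074 164.89402884] [3.14082645e+00 7.45405141e-04 1.35892128e+00] [ 0.66068797 -5.81653276  0.60221399]
target [480.08667426 -55.98391588]
```

carry_out --pt "-0.01 0.05 0 -0.1" --pt "-0.01 0.05 0 -0.1" --pt "0 0.04 0 -0.09" --pt "-0.01 0.04 0 -0.08" --pt "0 0.04 0 -0.08"

```text
t: 7.85
eef_pos: [479.7, -66.5, 164.8]
tcp_rot: [3.141, 0.001, 1.312]
ft_force: [2.2, -5.7, 0.6]
opening: 0.004
grip_force: 2.6
```

carry_out --pt "0 0.03 0 -0.08" --pt "0 0.03 0 -0.07" --pt "0 0.03 0 -0.07" --pt "0 0.03 0 -0.06" --pt "0 0.02 0 -0.05"

```text
t: 8.35
eef_pos: [479.6, -59.5, 164.8]
tcp_rot: [3.141, 0.001, 1.277]
ft_force: [-0.2, -5.6, 0.9]
opening: 0.003
grip_force: 2.6
```

carry_out --pt "0 0.02 0 -0.05" --pt "0 0.02 0 -0.05" --pt "0 0.01 0 -0.03" --pt "0 0.01 0 -0.02" --pt "0 0.01 0 -0.02"

```text
t: 8.85
eef_pos: [479.6, -56.0, 164.8]
tcp_rot: [3.141, 0.001, 1.26]
ft_force: [-0.4, -5.4, 1.2]
opening: 0.007
grip_force: 2.6
```

carry_out --pt "0 0 0 0" --pt "0 0 0 0" --pt "0 0 0 0" --pt "0 0 0 0" --pt "0 0 0 0"

```text
t: 9.35
eef_pos: [479.5, -56.0, 164.8]
tcp_rot: [3.141, 0.001, 1.26]
ft_force: [-0.7, -4.8, 1.2]
opening: 0.003
grip_force: 2.6
```

```bash
python3 - <<'E'
from plan import *
for c in("side","top"):
    im=env.read_camera(c);s=env.state()
    u,n=fr(M);p=proj(c,np.r_[C+266*u,138]);x,y=int(p[0])-60,int(p[1])-50;print(c,p,(p-[x,y])*6.667,x,y)
    cv2.imwrite(f"pics/{c}4.png",cv2.resize(im[y:y+90,x:x+120,::-1],(800,600),interpolation=cv2.INTER_CUBIC))
print(s["t"],s["eef_pos"],s["tcp_rot"],s["ft_force"])
E
```

```text
side [362.30021383 202.46270857] [402.02152563 336.43487802] 302 152
top [326.23325111 229.78423423] [401.57508515 338.5784896 ] 266 179
9.45 [479.54727444 -56.00933935 164.82902694] [3.14134161e+00 7.42057008e-04 1.25989462e+00] [-0.01811517 -5.03019115  1.3051047 ]
```

View pics/side4.png

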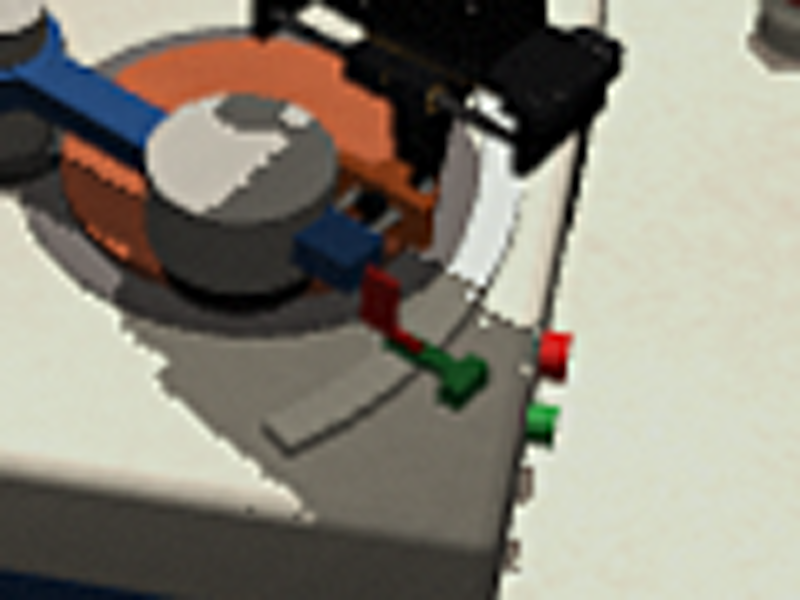

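carry_out --pt "0 0 0 0" --pt "0 0 0 0" --pt "0 0 0 0" --pt "0 0 0 0" --pt "0 0 0 0"

```text
t: 9.95
eef_pos: [479.5, -56.0, 164.8]
tcp_rot: [3.141, 0.001, 1.26]
ft_force: [-0.9, -5.6, 1.4]
opening: 0.004
grip_force: 2.6
```

carry_out --pt "0 0 0 0" --pt "0 0 0 0" --pt "0 0 0 0" --pt "0 0 0 0" --pt "0 0 0 0"

```text
t: 10.45
eef_pos: [479.5, -56.0, 164.8]
tcp_rot: [3.141, 0.001, 1.26]
ft_force: [0.2, -5.6, 0.2]
opening: 0.008
grip_force: 2.6
```

carry_out --pt "0 0 0 0" --pt "0 0 0 0" --pt "0 0 0 0" --pt "0 0 0 0" --pt "0 0 0 0"

```text
t: 10.95
eef_pos: [479.6, -56.0, 164.8]
tcp_rot: [3.141, 0.001, 1.26]
ft_force: [-1.1, -6.1, 1.2]
opening: 0.003
grip_force: 2.6
```

carry_out --pt "0 0 0 0" --pt "0 0 0 0" --pt "0 0 0 0" --pt "0 0 0 0" --pt "0 0 0 0"

```text
t: 11.45
eef_pos: [479.6, -56.0, 164.8]
tcp_rot: [3.141, 0.001, 1.26]
ft_force: [-0.1, -5.3, 2.0]
opening: 0.001
grip_force: 2.6
```

View pics/top4.png

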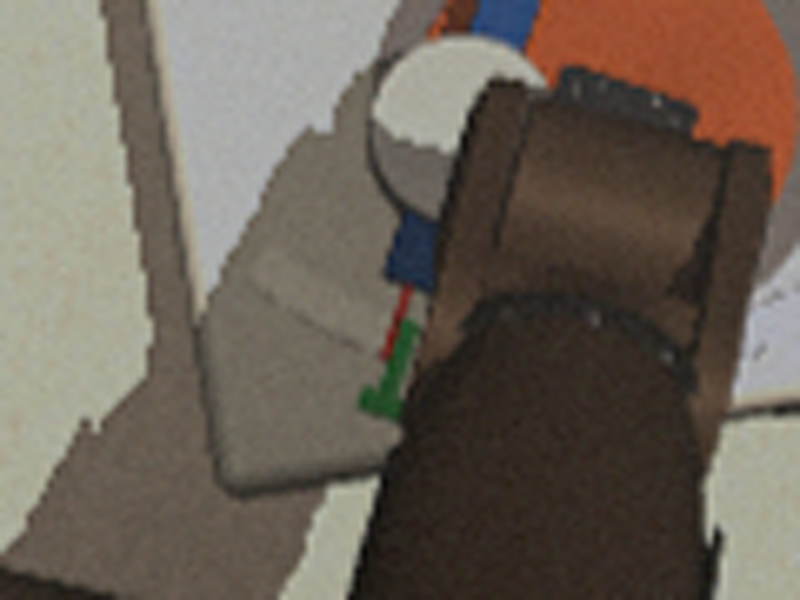

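```bash
python3 -c "
from cell import env
print(env.job_done())"
```

```text
the job is handed in; nothing more can be done
None
```

I swung the dressing arm to the green mark in one unbroken push and handed the job in with the fingertips still holding it there; no verdict came back. The pointer stands about 8 mm past the mark (limit 22 mm). My push readings ran at about 4.8–6.1 N, give or take roughly 1 N of sensor noise. I kept the path clear of the bottles and jar but did not check them again afterwards.

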